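# Move the paint row to the bench rack

### The job

Move the four paints from the wooden store rack to the grey bench rack, one in each place, keeping their order: the paint that stands farthest left in the store rack (seen from the robot) goes into the bench rack's place next to the yellow peg, and the others follow in turn towards the grey peg. Never tip a paint over; in the end each stands upright inside its place, flat on the rack's floor.

Things in the scene. Friction and masses are not known exactly. Their poses are not given: they have to be found in the camera images.
- mid_rust (a point): The small white paint pot with a white flip lid splashed rust-brown, about 50 mm across and 55 mm tall, about 90 g, loose. The point is its centre, half-way up; z points out of its lid; its turn about z is random. It can be gripped round its body from any side.
- mid_black (a point): The small paint pot with a black and pale grey flip lid, about 50 mm across and 55 mm tall, about 90 g, loose. The point is its centre, half-way up; z points out of its lid; its turn about z is random. It can be gripped round its body from any side.
- mid_olive (a point): The small white paint pot with a white flip lid splashed olive-green, about 44 mm across and 61 mm tall, about 90 g, loose. The point is its centre, half-way up; z points out of its lid; its turn about z is random. It can be gripped round its body from any side.
- mid_blue (a point): The small round jar with a bright blue lid and a paper label, 46 mm across and 55 mm tall, about 90 g, loose. The point is its centre, half-way up; z points out of its lid; its turn about z is random. It can be gripped round its body from any side.
- chip_rust: Colour chip (rust), 17x36x3 mm, fixed on the wooden store rack's robot-side ledge before the rust paint's starting place; it stays there. Origin under its centre; x away from the robot, y along the row to the robot's left; the place's centre is 48.5 mm along +x. Rack: fixed board 102x284x8 mm, pots on it, 4 places 70 mm apart, ribs 4 mm high.
- chip_black: Colour chip (black), 17x36x3 mm, fixed on the wooden store rack's robot-side ledge before the black paint's starting place; it stays there. Origin under its centre; x away from the robot, y along the row to the robot's left; the place's centre is 48.5 mm along +x.
- chip_olive: Colour chip (olive), 17x36x3 mm, fixed on the wooden store rack's robot-side ledge before the olive paint's starting place; it stays there. Origin under its centre; x away from the robot, y along the row to the robot's left; the place's centre is 48.5 mm along +x.
- chip_blue: Colour chip (blue), 17x36x3 mm, fixed on the wooden store rack's robot-side ledge before the blue paint's starting place; it stays there. Origin under its centre; x away from the robot, y along the row to the robot's left; the place's centre is 48.5 mm along +x.
- bench_rack: Empty grey bench rack, fixed, 80x324x8 mm, aluminium ribs. Origin under its centre at table height; y along the row (to the robot's left), x across. Place centres at y = -105, -35, 35, 105 mm, x = 0; each 70 (x) by 66 mm (y) inside; floor 8 mm above the table, ribs 4 mm above the floor. Both racks run left-right; which is nearer the robot varies.
- start_peg: Yellow peg, 16 mm across and 12 mm tall, fixed on one end of the bench rack (152 mm from its centre, at its +y or -y end): the row begins at this end. A grey peg of the same shape is on the other end. Origin at its foot.
Mind the look-alikes: they are no part of the job. What is shaped like the part that bears mid_black but purple is not meant.

How it is judged (in metres and radians):
At the end, for the whole second after the job is handed in: All four stand upright (within 0.12 rad) and at rest on the bench rack floor (height within 5 mm), each centre within 13 mm along and 15 mm across the rack of its place's centre; order from the yellow peg = order of the chips on the store rack from left (+y) to right (x of mid_rust in the frame of bench_rack between -0.015 and 0.015 m and z of mid_rust in the frame of bench_rack between 0.0305 and 0.0405 m and angle between each of mid_rust, mid_black, mid_olive, mid_blue's own z axis and vertical below 0.12 rad and linear speed of each of pot_rust, pot_black, pot_olive, pot_blue below 0.02 m/s and angular speed of each of pot_rust, pot_black, pot_olive, pot_blue below 0.4 rad/s and (y of any of chip_black, chip_olive, chip_blue in the frame of chip_rust above 0.035 m or (y of start_peg in the frame of bench_rack above 0 m and y of mid_rust in the frame of bench_rack between 0.092 and 0.118 m) or (y of start_peg in the frame of bench_rack below 0 m and y of mid_rust in the frame of bench_rack between -0.118 and -0.092 m)) and (not (y of any of chip_black, chip_olive, chip_blue in the frame of chip_rust above 0.035 m) or y of any of chip_black, chip_olive, chip_blue in the frame of chip_rust above 0.105 m or (y of start_peg in the frame of bench_rack above 0 m and y of mid_rust in the frame of bench_rack between 0.022 and 0.048 m) or (y of start_peg in the frame of bench_rack below 0 m and y of mid_rust in the frame of bench_rack between -0.048 and -0.022 m)) and (not (y of any of chip_black, chip_olive, chip_blue in the frame of chip_rust above 0.105 m) or y of any of chip_black, chip_olive, chip_blue in the frame of chip_rust above 0.175 m or (y of start_peg in the frame of bench_rack above 0 m and y of mid_rust in the frame of bench_rack between -0.048 and -0.022 m) or (y of start_peg in the frame of bench_rack below 0 m and y of mid_rust in the frame of bench_rack between 0.022 and 0.048 m)) and (not (y of any of chip_black, chip_olive, chip_blue in the frame of chip_rust above 0.175 m) or (y of start_peg in the frame of bench_rack above 0 m and y of mid_rust in the frame of bench_rack between -0.118 and -0.092 m) or (y of start_peg in the frame of bench_rack below 0 m and y of mid_rust in the frame of bench_rack between 0.092 and 0.118 m)) and x of mid_black in the frame of bench_rack between -0.015 and 0.015 m and z of mid_black in the frame of bench_rack between 0.0305 and 0.0405 m and (y of any of chip_rust, chip_olive, chip_blue in the frame of chip_black above 0.035 m or (y of start_peg in the frame of bench_rack above 0 m and y of mid_black in the frame of bench_rack between 0.092 and 0.118 m) or (y of start_peg in the frame of bench_rack below 0 m and y of mid_black in the frame of bench_rack between -0.118 and -0.092 m)) and (not (y of any of chip_rust, chip_olive, chip_blue in the frame of chip_black above 0.035 m) or y of any of chip_rust, chip_olive, chip_blue in the frame of chip_black above 0.105 m or (y of start_peg in the frame of bench_rack above 0 m and y of mid_black in the frame of bench_rack between 0.022 and 0.048 m) or (y of start_peg in the frame of bench_rack below 0 m and y of mid_black in the frame of bench_rack between -0.048 and -0.022 m)) and (not (y of any of chip_rust, chip_olive, chip_blue in the frame of chip_black above 0.105 m) or y of any of chip_rust, chip_olive, chip_blue in the frame of chip_black above 0.175 m or (y of start_peg in the frame of bench_rack above 0 m and y of mid_black in the frame of bench_rack between -0.048 and -0.022 m) or (y of start_peg in the frame of bench_rack below 0 m and y of mid_black in the frame of bench_rack between 0.022 and 0.048 m)) and (not (y of any of chip_rust, chip_olive, chip_blue in the frame of chip_black above 0.175 m) or (y of start_peg in the frame of bench_rack above 0 m and y of mid_black in the frame of bench_rack between -0.118 and -0.092 m) or (y of start_peg in the frame of bench_rack below 0 m and y of mid_black in the frame of bench_rack between 0.092 and 0.118 m)) and x of mid_olive in the frame of bench_rack between -0.015 and 0.015 m and z of mid_olive in the frame of bench_rack between 0.0335 and 0.0435 m and (y of any of chip_rust, chip_black, chip_blue in the frame of chip_olive above 0.035 m or (y of start_peg in the frame of bench_rack above 0 m and y of mid_olive in the frame of bench_rack between 0.092 and 0.118 m) or (y of start_peg in the frame of bench_rack below 0 m and y of mid_olive in the frame of bench_rack between -0.118 and -0.092 m)) and (not (y of any of chip_rust, chip_black, chip_blue in the frame of chip_olive above 0.035 m) or y of any of chip_rust, chip_black, chip_blue in the frame of chip_olive above 0.105 m or (y of start_peg in the frame of bench_rack above 0 m and y of mid_olive in the frame of bench_rack between 0.022 and 0.048 m) or (y of start_peg in the frame of bench_rack below 0 m and y of mid_olive in the frame of bench_rack between -0.048 and -0.022 m)) and (not (y of any of chip_rust, chip_black, chip_blue in the frame of chip_olive above 0.105 m) or y of any of chip_rust, chip_black, chip_blue in the frame of chip_olive above 0.175 m or (y of start_peg in the frame of bench_rack above 0 m and y of mid_olive in the frame of bench_rack between -0.048 and -0.022 m) or (y of start_peg in the frame of bench_rack below 0 m and y of mid_olive in the frame of bench_rack between 0.022 and 0.048 m)) and (not (y of any of chip_rust, chip_black, chip_blue in the frame of chip_olive above 0.175 m) or (y of start_peg in the frame of bench_rack above 0 m and y of mid_olive in the frame of bench_rack between -0.118 and -0.092 m) or (y of start_peg in the frame of bench_rack below 0 m and y of mid_olive in the frame of bench_rack between 0.092 and 0.118 m)) and x of mid_blue in the frame of bench_rack between -0.015 and 0.015 m and z of mid_blue in the frame of bench_rack between 0.0305 and 0.0405 m and (y of any of chip_rust, chip_black, chip_olive in the frame of chip_blue above 0.035 m or (y of start_peg in the frame of bench_rack above 0 m and y of mid_blue in the frame of bench_rack between 0.092 and 0.118 m) or (y of start_peg in the frame of bench_rack below 0 m and y of mid_blue in the frame of bench_rack between -0.118 and -0.092 m)) and (not (y of any of chip_rust, chip_black, chip_olive in the frame of chip_blue above 0.035 m) or y of any of chip_rust, chip_black, chip_olive in the frame of chip_blue above 0.105 m or (y of start_peg in the frame of bench_rack above 0 m and y of mid_blue in the frame of bench_rack between 0.022 and 0.048 m) or (y of start_peg in the frame of bench_rack below 0 m and y of mid_blue in the frame of bench_rack between -0.048 and -0.022 m)) and (not (y of any of chip_rust, chip_black, chip_olive in the frame of chip_blue above 0.105 m) or y of any of chip_rust, chip_black, chip_olive in the frame of chip_blue above 0.175 m or (y of start_peg in the frame of bench_rack above 0 m and y of mid_blue in the frame of bench_rack between -0.048 and -0.022 m) or (y of start_peg in the frame of bench_rack below 0 m and y of mid_blue in the frame of bench_rack between 0.022 and 0.048 m)) and (not (y of any of chip_rust, chip_black, chip_olive in the frame of chip_blue above 0.175 m) or (y of start_peg in the frame of bench_rack above 0 m and y of mid_blue in the frame of bench_rack between -0.118 and -0.092 m) or (y of start_peg in the frame of bench_rack below 0 m and y of mid_blue in the frame of bench_rack between 0.092 and 0.118 m))); the robot touches nothing.
It fails at once if a paint is tipped over (more than 0.8 rad) (angle between any of mid_rust, mid_black, mid_olive, mid_blue's own z axis and vertical above 0.8 rad).
It also fails if it takes over 88 s, if anything falls off the work surface, if the arm or the gripper's body presses on something with over 40 N, if the wrist force passes 120 N, or if a joint passes its speed limit or range.

### The arm

A 6-joint arm with a two-finger parallel gripper is mounted at the origin on a cart in front of the work surface, level with it; the furniture and walls round the work are solid. World frame = base frame: x ahead of the robot, y to its left, z up, the work surface at z = 0. Lengths are in mm, angles in degrees, forces in N, time in s.
With the tool pointing down it reaches from about 350 to 850 mm from the base axis. Payload 8.1 kg.
Tool frame: the origin (TCP) lies midway between the tips of the shut fingers; the grasp point (between the pads) lies 19 mm behind it; x points along the fingers, y is the direction in which the jaws open and shut, and the axes are right-handed (so a half turn about x gives the same grasp; the last joint's range is limited). The gripper opens to 85 mm and grips with 20 to 120 N. Pads are 22 mm wide; open, the fingers measure 114 mm over their backs; the gripper's body (76 mm by 85 mm) begins 54 mm behind the grasp point. The pads swing forward as they close: fully open they stand 13 mm farther back than shut.
Start: joints at [-69.637, 7.471, 85.268, -0, 87.261, -4.893], TCP at [256.018, -542.642, 231.292] pointing down, gripper open.
Joint ranges: [-169.43, 169.43], [-51.17, 129.36], [1.28, 143.12], [-76.62, 256.62], [0, 156.53], [-152.29, 152.29]. Speed limits (degrees/s): [136.94, 136.94, 159.86, 180, 180, 180].

### API

Orientations are given as [roll, pitch, yaw] about the fixed x, y, z axes, in that order (R = Rz(yaw) Ry(pitch) Rx(roll)).
In Python, from bench import sense, snapshot, hand_in gives the robot as it stands.
- The arm moves only by the tool drive_tool, never from a script. Its argument "deltas" is a list of rows, each a list of 7 numbers: the closure in counts, from 0 (fully open) to 255 (shut), then the shift along the tool's x, y, z in m, then the turn, a rotation vector about the tool's x, y, z in rad. A call has exactly 10 rows; each row is the pose to reach, as a shift and turn from the pose commanded when the call began, along the tool's axes at that moment; what a row does not reach only later rows make up. A row lasts 1/12 s, in which the tool goes at most 41.7 mm and 7.16 degrees, less where a joint would pass 70% of its speed; a pose out of reach is approached as far as the arm can. A call with a gripper value outside its range is refused whole. The fingers move at their own pace and stop on an object; "squeeze" is the grip in N (left out, the last holds). Time passes only in rows, so rows that repeat a pose let the fingers close, or fill a call up. It gives the time, the measured TCP pose, the force and the opening at its end, in the units of the state.
- sense(): the state, without advancing time (a new reading comes with each control period).
- snapshot(name): name is "scene" or "top" or "wrist"; returns a dict with "frame" (400x640x3 uint8, blue, green, red), "fx", "fy", "cx", "cy" (pixels), "rvec" (rotation vector, rad) and "tvec" (3), from world to camera coordinates, as OpenCV has them. Camera axes: x right, y down, z forward; pixel columns grow to the right and rows downward; lengths in mm; the calibration is good to about 2 mm. A picture is of the moment at which its call begins. There is no depth.
- hand_in(): hands the job in, once; it reports no verdict.
The state is a dict: "time": time; "joint_pos": joint angles; "qd": joint speeds; "joint_efforts": joint torques, N m; "tool_pos": TCP position; "tcp_rot": TCP orientation; "ft_force": force on the tool from outside, world axes, zero at the start; "wrist_torque": the same for the moment, N m; "finger_gap": finger opening in mm.
Only numpy, scipy, OpenCV 4.12 (cv2) and the standard library are available. Lean on these libraries where they do the work, as an engineer would, in place of code of your own. Each camera call takes 0.05 s, during which the arm holds its last target.

## Working session

There is one attempt and no reset: what is moved stays moved. The work goes in short steps, Python scripts to look and compute and a tool call to move; the robot and the scene stay as the last step left them, time stands still between calls to the robot, and variables do not carry over. Pictures are saved under pics/ and viewed, and the job is handed in when it is done.

Besides the shell and the picture viewer there is one more tool, called after "Request:" as name(argument=value, ...), one argument or row to a line, values as JSON. drive_tool: Moves the arm, as the interface text tells. Its arguments: {"type":"object","properties":{"deltas":{"type":"array","items":{"type":"array","items":{"type":"number"}}},"squeeze":{"type":"number"}},"required":["deltas"]}

```bash
mkdir -p pics; python3 - <<'E'
from bench import sense, snapshot
import cv2,json,pickle
print(sense())
for n in ["scene","top"]:
    s=snapshot(n); cv2.imwrite(f"pics/{n}0.png",s["frame"]); pickle.dump(s,open(f"{n}0.pkl","wb"))
    print(n,s["fx"],s["fy"],s["cx"],s["cy"],s["rvec"],s["tvec"])
E
```

```text
{'time': 0.0, 'joint_pos': array([-6.96361048e+01,  7.51733534e+00,  8.53295891e+01, -1.72518971e-03,
        8.72616176e+01, -4.89218327e+00]), 'qd': array([-0.03209091,  0.04690799, -0.02261125, -0.05758653,  0.002767  ,
        0.11265369]), 'joint_efforts': array([-8.33930935e-04, -5.69396925e+01, -5.00557995e+01, -4.01201760e-04,
        1.45875185e-02,  2.65619974e-06]), 'tool_pos': array([ 255.82315037, -542.11395675,  230.21824786]), 'tcp_rot': array([-93.98271162,  89.89144434, 111.27345088]), 'ft_force': array([-0.14970876, -0.47308932,  0.05547561]), 'wrist_torque': array([0.01991283, 0.02170128, 0.00502515]), 'finger_gap': 85.40135286049961}
scene 426.2875528736075 426.2875528736075 321.24853438982365 199.29361215395514 [ 1.98630859 -0.86636903  0.50656539] [-282.52675143  264.14495387  551.34858477]
top 468.8775599318175 468.8775599318175 317.50649395151856 209.3883962715049 [ 2.2100087  -2.18545024  0.07938466] [ 72.2558613  514.21878133 959.85505446]
```

```bash
ls .
```

```text
pics
scene0.pkl
top0.pkl
```

View pics/scene0.png

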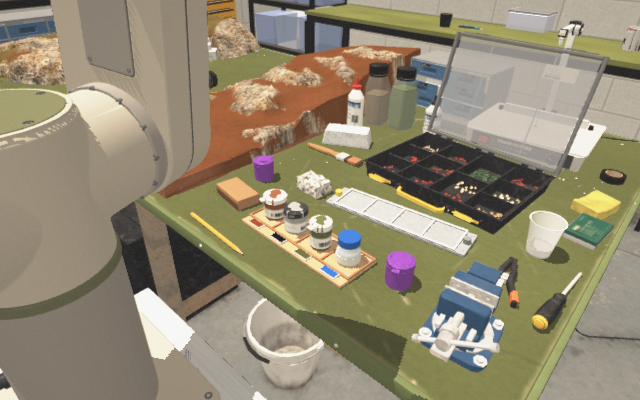

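View pics/top0.png

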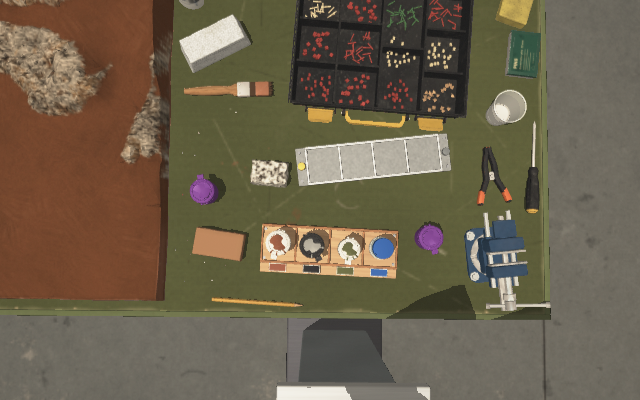

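The top view shows, left (+y) to right, rust (278,242), black (313,245), olive (349,248) and blue (383,246). The yellow peg is at the left end of the bench rack (301,167). I'll zoom in for the pixel measurements.

```bash
python3 - <<'E'
import cv2,pickle
f=pickle.load(open("top0.pkl","rb"))["frame"]
a=f[125:195,285:465]; b=f[215:285,250:410]
cv2.imwrite("pics/ca.png",cv2.resize(a,None,fx=4.4,fy=4.4,interpolation=cv2.INTER_CUBIC))
cv2.imwrite("pics/cb.png",cv2.resize(b,None,fx=5,fy=5,interpolation=cv2.INTER_CUBIC))
E
```

```text
(no output)
```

View pics/ca.png

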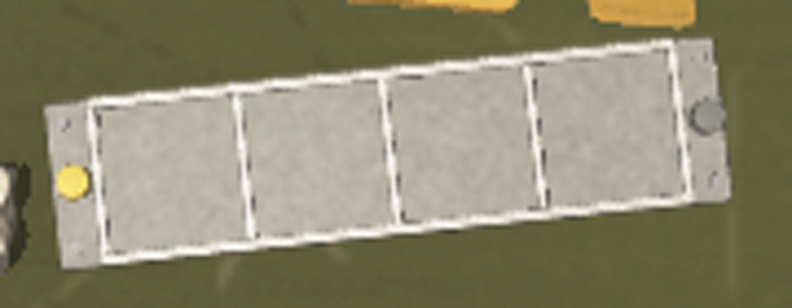

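View pics/cb.png

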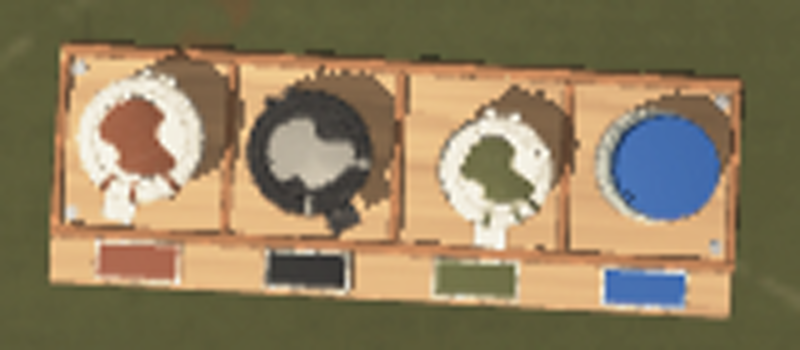

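```bash
cat > h.py <<'E'
import numpy as np,cv2,pickle
def ray(s,uv,z):
    R,_=cv2.Rodrigues(np.array(s["rvec"]));t=np.array(s["tvec"])
    K=np.array([[s["fx"],0,s["cx"]],[0,s["fy"],s["cy"]],[0,0,1.]])
    d=R.T@np.linalg.inv(K)@np.array([uv[0],uv[1],1.]);c=-R.T@t
    return c+d*(z-c[2])/d[2]
def proj(s,P):
    K=np.array([[s["fx"],0,s["cx"]],[0,s["fy"],s["cy"]],[0,0,1.]])
    return cv2.projectPoints(np.array(P,float).reshape(-1,3),np.array(s["rvec"]),np.array(s["tvec"]),K,None)[0].reshape(-1,2)
E
python3 - <<'E'
from h import *
np.set_printoptions(precision=1,suppress=True)
s=pickle.load(open("top0.pkl","rb"))
R,_=cv2.Rodrigues(s["rvec"]);print("cam",-R.T@s["tvec"])
ca=lambda u,v:(285+u/4.4-.4,125+v/4.4-.4); cb=lambda u,v:(250+u/5-.4,215+v/5-.4)
for n,p,z in [("TL",(90,100),12),("TR",(672,42),12),("BR",(690,200),12),("BL",(105,262),12),("oTL",(45,104),8),("oTR",(712,40),8),("oBR",(730,200),8),("oBL",(63,268),8),("yel",(72,182),20),("grey",(708,116),20)]:
    print(n,ray(s,ca(*p),z))
for n,p,z in [("rust",(140,140),61),("black",(308,153),61),("olive",(497,168),67),("blue",(666,167),63),("oTL",(60,45),10),("oTR",(742,78),10),("oBR",(730,318),8),("oBL",(50,282),8),("cr",(138,261),11),("cbk",(308,270),11),("co",(476,279),11),("cbl",(645,287),11)]:
    print(n,ray(s,cb(*p),z))
E
```

```text
cam [455.8  90.5 987.4]
TL [643.8 105.5  12. ]
TR [ 675.6 -173.3   12. ]
BR [ 599.4 -181.6   12. ]
BL [566.2  97.4  12. ]
oTL [642.3 127.1   8. ]
oTR [ 677.8 -193.8    8. ]
oBR [ 600.2 -202.     8. ]
oBL [563.5 117.5   8. ]
yel [603.  113.4  20. ]
grey [ 638.5 -188.2   20. ]
rust [444.2 156.5  61. ]
black [439.8  90.3  61. ]
olive [434.8  16.2  67. ]
blue [435.8 -50.8  63. ]
oTL [482.7 194.   10. ]
oTR [472.1 -90.6  10. ]
oBR [372.3 -86.    8. ]
oBL [384.4 196.6   8. ]
cr [393.6 160.1  11. ]
cbk [390.6  89.7  11. ]
co [387.6  20.   11. ]
cbl [385.  -50.1  11. ]
```

```bash
python3 - <<'E'
from h import *
from scipy.spatial.transform import Rotation as Ro
np.set_printoptions(precision=3,suppress=True)
s=pickle.load(open("scene0.pkl","rb"))
f=s["frame"][170:290,230:390]
cv2.imwrite("pics/sz.png",cv2.resize(f,None,fx=5,fy=5,interpolation=cv2.INTER_CUBIC))
from bench import sense
r=sense()["tcp_rot"];print(Ro.from_euler('xyz',r,degrees=True).as_matrix())
# predicted tops/bases
for n,x,y,h in [("rust",444.2,156.5,63),("black",439.8,90.3,63),("olive",434.8,16.2,69),("blue",435.8,-50.8,63)]:
    print(n,((proj(s,[[x,y,8],[x,y,h]])-[230,170])*5))
for n,P in [("yel",(603,113.4,20)),("grey",(638.5,-188.2,20))]: print(n,proj(s,[P]))
E
```

```text
[[-0.001  0.427 -0.904]
 [ 0.002 -0.904 -0.427]
 [-1.    -0.002 -0.   ]]
rust [[225.757 220.983]
 [220.645 111.255]]
black [[326.895 287.123]
 [324.984 174.446]]
olive [[451.563 368.821]
 [454.307 239.595]]
blue [[585.926 443.756]
 [593.577 324.884]]
yel [[338.358 189.597]]
grey [[466.648 236.926]]
```

View pics/sz.png

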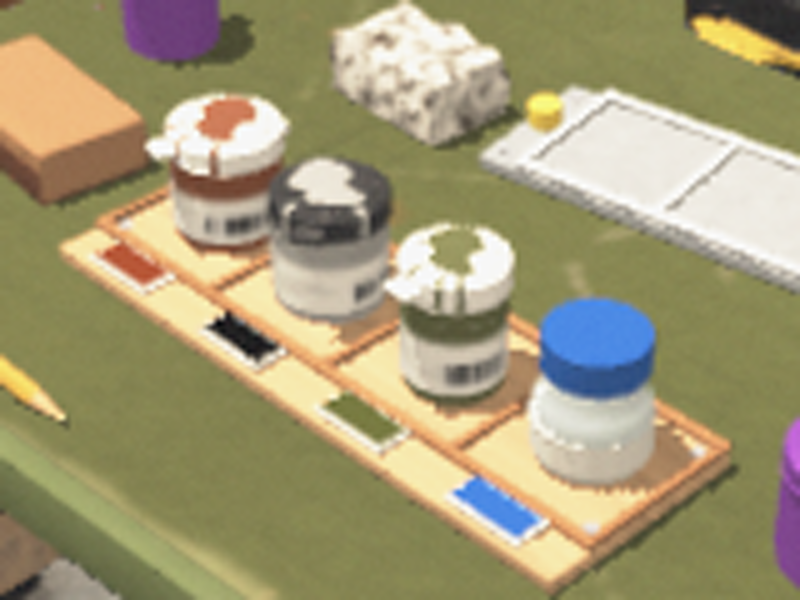

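```bash
cat > go.py <<'E'
import sys
from h import *
from scipy.spatial.transform import Rotation as Ro
from bench import sense
def st():
    s=sense();R=Ro.from_euler('xyz',s["tcp_rot"],degrees=True).as_matrix()
    return s,R
def target(x,y,z,yaw):
    s,R=st();a=np.radians(yaw)
    Y=np.array([np.cos(a),np.sin(a),0]);X=np.array([0,0,-1.]);T=np.stack([X,Y,np.cross(X,Y)],1)
    d=R.T@(np.array([x,y,z])-s["tool_pos"])/1000
    rv=Ro.from_matrix(R.T@T).as_rotvec()
    print("t",round(s["time"],2),"pos",np.round(s["tool_pos"],1),"yaw",round(np.degrees(np.arctan2(R[1,1],R[0,1])),1),"gap",round(s["finger_gap"],1),"F",np.round(s["ft_force"],1),"j6",round(s["joint_pos"][5],1))
    print("delta m",np.round(d,4),"rot",np.round(rv,4))
if __name__=="__main__": target(*map(float,sys.argv[1:5]))
E
python3 go.py 444 157 110 33
```

```text
t 0.1 pos [ 255.9 -542.2  230.3] yaw -64.7 gap 85.4 F [ 0.9 -0.   1.5] j6 -4.9
delta m [ 0.1213 -0.5518 -0.4685] rot [-1.7059e+00 -1.6000e-03  1.2000e-03]
```

Request:
drive_tool(
  deltas=[
    [0,0,-0.014,-0.012,-0.05,0,0],
    [0,0,-0.042,-0.035,-0.13,0,0],
    [0,0,-0.072,-0.061,-0.22,0,0],
    [0,0,-0.102,-0.087,-0.31,0,0],
    [0,0,-0.132,-0.112,-0.41,0,0],
    [0,0,-0.162,-0.138,-0.5,0,0],
    [0,0,-0.192,-0.163,-0.59,0,0],
    [0,0,-0.222,-0.188,-0.68,0,0],
    [0,0,-0.252,-0.214,-0.78,0,0],
    [0,0,-0.28,-0.238,-0.87,0,0],
  ],
)

```text
time: 0.93
tool_pos: [351.7, -185.8, 231.0]
tcp_rot: [-157.6, 90.0, 97.8]
ft_force: [0.8, 0.3, 0.1]
finger_gap: 85.4
```

```bash
python3 go.py 444 157 110 33
```

```text
t 0.93 pos [ 351.7 -185.8  231. ] yaw -14.6 gap 85.4 F [0.8 0.3 0.1] j6 -20.6
delta m [ 0.1211  0.0028 -0.355 ] rot [-8.312e-01 -3.000e-04 -0.000e+00]
```

Request:
drive_tool(
  deltas=[
    [0,0,0,-0.036,-0.09,0,0],
    [0,0,0,-0.076,-0.18,0,0],
    [0,0.005,0,-0.117,-0.28,0,0],
    [0,0.015,0.001,-0.157,-0.38,0,0],
    [0,0.03,0.001,-0.197,-0.48,0,0],
    [0,0.05,0.002,-0.237,-0.58,0,0],
    [0,0.07,0.002,-0.277,-0.67,0,0],
    [0,0.09,0.003,-0.315,-0.75,0,0],
    [0,0.108,0.003,-0.342,-0.81,0,0],
    [0,0.121,0.003,-0.355,-0.831,0,0],
  ],
)

```text
time: 1.77
tool_pos: [445.1, 158.0, 107.8]
tcp_rot: [-145.2, 89.9, 157.9]
ft_force: [0.2, -0.6, 0.1]
finger_gap: 85.1
```

```bash
python3 - <<'E'
from h import *
from bench import snapshot
for n in ["wrist","top"]:
    s=snapshot(n); cv2.imwrite(f"pics/{n}1.png",s["frame"]); pickle.dump(s,open(f"{n}1.pkl","wb"))
E
python3 go.py 444 157 12 33
```

```text
t 1.87 pos [443.6 156.1 106.9] yaw 33.0 gap 85.7 F [ 0.1 -0.9 -0.8] j6 -19.8
delta m [ 0.0949  0.0013 -0.0003] rot [-0.0008 -0.0024  0.0054]
```

View pics/wrist1.png

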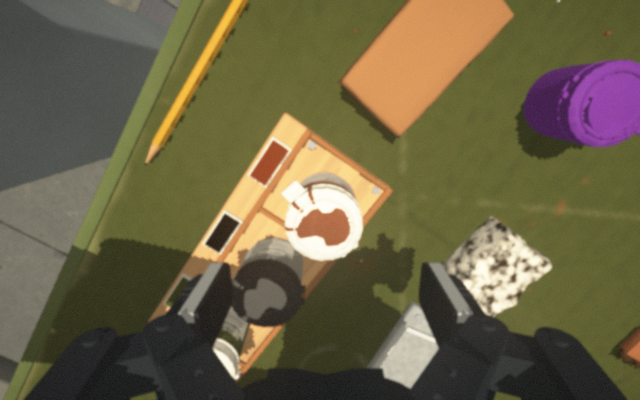

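The wrist view shows the rust lid at about (325,221) and the black one at (267,295). The finger to the left is clear of the rust pot. I'll cross-check these positions from the wrist camera.

```bash
python3 - <<'E'
from h import *
np.set_printoptions(precision=1,suppress=True)
s=pickle.load(open("wrist1.pkl","rb"))
print(ray(s,(325,221),63),ray(s,(267,295),63),proj(s,[[444,157,12],[444,157,63]]))
for n,p in[("cr",(269,162)),("cb",(222,233))]:print(n,ray(s,p,11))
E
```

```text
[442.5 160.8  63. ] [439.1  94.7  63. ] [[324.1 200.6]
 [323.8 226.9]]
cr [393.3 159.8  11. ]
cb [390.7  89.2  11. ]
```

Request:
drive_tool(
  deltas=[
    [0,0.005,0,-0.001,0,0,0],
    [0,0.017,0,-0.002,0,0,0],
    [0,0.03,0,-0.002,0,0,0],
    [0,0.043,0,-0.002,0,0,0],
    [0,0.056,0,-0.002,0,0,0],
    [0,0.069,0,-0.002,0,0,0],
    [0,0.081,0,-0.002,0,0,0],
    [0,0.09,0,-0.002,0,0,0],
    [0,0.095,0,-0.002,0,0,0],
    [0,0.095,0,-0.002,0,0,0],
  ],
)

```text
time: 2.7
tool_pos: [444.2, 155.3, 14.3]
tcp_rot: [-108.0, 89.9, -165.3]
ft_force: [-0.2, -0.3, -0.1]
finger_gap: 85.6
```

Request:
drive_tool(
  deltas=[
    [60,0,0,0,0,0,0],
    [80,0,0,0,0,0,0],
    [100,0,0,0,0,0,0],
    [120,0,0,0,0,0,0],
    [150,0,0,0,0,0,0],
    [180,0,0,0,0,0,0],
    [180,0,0,0,0,0,0],
    [180,0,0,0,0,0,0],
    [180,0,0,0,0,0,0],
    [180,0,0,0,0,0,0],
  ],
  squeeze=35,
)

```text
time: 3.53
tool_pos: [445.7, 156.3, 16.3]
tcp_rot: [63.4, 89.9, 6.1]
ft_force: [-1.8, -1.7, 6.2]
finger_gap: 47.2
```

```bash
python3 - <<'E'
from h import *
from bench import snapshot
for n in ["scene"]:
    s=snapshot(n); cv2.imwrite(f"pics/{n}2.png",s["frame"][120:300,170:490].repeat(2,0).repeat(2,1))
E
python3 go.py 609 67 80 33
```

```text
t 3.58 pos [445.7 156.3  16.3] yaw 32.7 gap 47.2 F [-1.8 -1.8  6.1] j6 -19.6
delta m [-0.0634  0.0892  0.1634] rot [-0.0048  0.0007 -0.0014]
```

View pics/scene2.png

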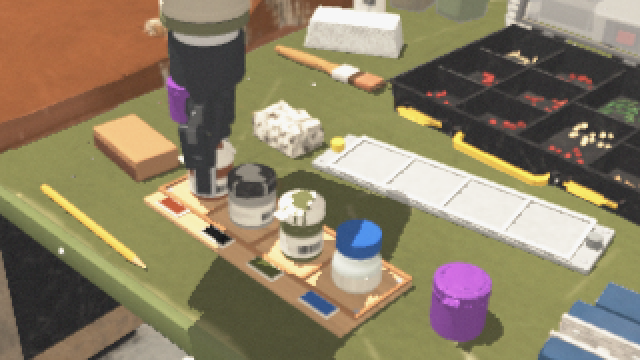

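Request:
drive_tool(
  deltas=[
    [180,-0.005,0,0,0,0,0],
    [180,-0.014,0,0,0,0,0],
    [180,-0.025,0,0,0,0,0],
    [180,-0.037,0,0,0,0,0],
    [180,-0.049,0.002,0.004,0,0,0],
    [180,-0.059,0.008,0.014,0,0,0],
    [180,-0.065,0.016,0.029,0,0,0],
    [180,-0.066,0.027,0.049,0,0,0],
    [180,-0.066,0.039,0.071,0,0,0],
    [180,-0.066,0.051,0.093,0,0,0],
  ],
)

```text
time: 4.42
tool_pos: [539.7, 104.9, 82.9]
tcp_rot: [62.3, 89.9, 5.1]
ft_force: [-0.3, -0.4, -1.7]
finger_gap: 47.3
```

```bash
python3 go.py 609 67 80 33
```

```text
t 4.42 pos [539.7 104.9  82.9] yaw 32.7 gap 47.3 F [-0.3 -0.4 -1.7] j6 -27.1
delta m [0.0031 0.0378 0.0693] rot [-0.0045  0.0009 -0.0017]
```

Request:
drive_tool(
  deltas=[
    [180,0,0.011,0.02,0,0,0],
    [180,0,0.02,0.038,0,0,0],
    [180,0,0.028,0.052,0,0,0],
    [180,0,0.034,0.062,0,0,0],
    [180,0,0.037,0.068,0,0,0],
    [180,0,0.038,0.069,0,0,0],
    [180,0,0.038,0.069,0,0,0],
    [180,0,0.038,0.069,0,0,0],
    [180,0,0.038,0.069,0,0,0],
    [180,0,0.038,0.069,0,0,0],
  ],
)

```text
time: 5.25
tool_pos: [606.8, 68.4, 81.4]
tcp_rot: [-136.7, 90.0, 166.0]
ft_force: [-0.7, 0.3, -1.3]
finger_gap: 47.4
```

```bash
python3 - <<'E'
from h import *
from bench import snapshot
for n in ["wrist","top"]:
    s=snapshot(n); cv2.imwrite(f"pics/{n}3.png",s["frame"]); pickle.dump(s,open(f"{n}3.pkl","wb"))
E
python3 go.py 609 67 17 33
```

```text
t 5.35 pos [607.   68.3  81.4] yaw 32.7 gap 47.0 F [ 0.5  0.7 -1.9] j6 -31.1
delta m [0.0644 0.001  0.0022] rot [-0.0044 -0.0001  0.0001]
```

View pics/wrist3.png

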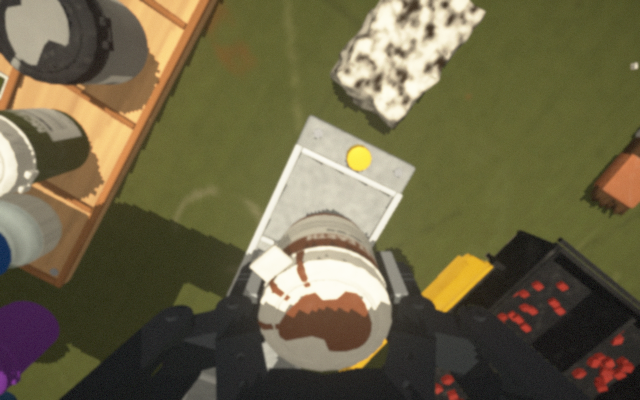

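View pics/top3.png

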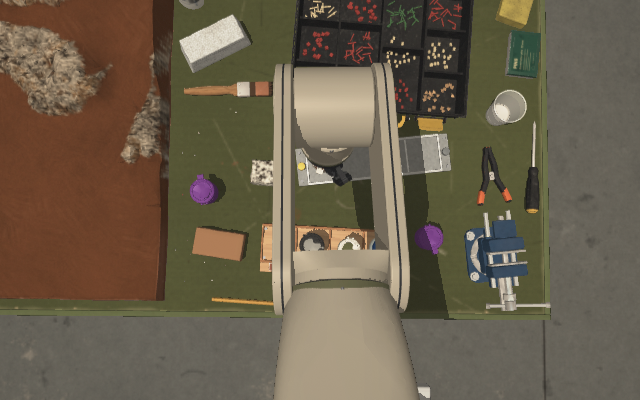

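The wrist view shows the rust pot held upright, with its lid centred at about (325,308). Next I'll check the offset between the pot and the TCP.

```bash
python3 - <<'E'
from h import *
np.set_printoptions(precision=1,suppress=True)
s=pickle.load(open("wrist3.pkl","rb"))
for uv in [(325,305),(325,312)]:
  print(ray(s,uv,128),ray(s,uv,124))
R,_=cv2.Rodrigues(s["rvec"]);print("cam",-R.T@s["tvec"])
print(proj(s,[[607,68.3,81.4],[607,68.3,128]]))
# rack rib corner check
print(ray(s,(357,157),20))
E
```

```text
[601.1  76.2 128. ] [602.7  73.7 124. ]
[602.6  73.7 128. ] [604.3  71.1 124. ]
cam [562.4 136.3 224.7]
[[326.5 262.8]
 [327.  328.2]]
[601.4 112.9  20. ]
```

Request:
drive_tool(
  deltas=[
    [180,0.002,0,0.002,0,0,0],
    [180,0.009,0.001,0.004,0,0,0],
    [180,0.018,0.001,0.005,0,0,0],
    [180,0.027,0.001,0.005,0,0,0],
    [180,0.036,0.001,0.005,0,0,0],
    [180,0.045,0.001,0.005,0,0,0],
    [180,0.053,0.001,0.005,0,0,0],
    [180,0.059,0.001,0.005,0,0,0],
    [180,0.063,0.001,0.005,0,0,0],
    [180,0.064,0.001,0.005,0,0,0],
  ],
)

```text
time: 6.18
tool_pos: [610.5, 64.2, 16.6]
tcp_rot: [-113.1, 89.9, -170.4]
ft_force: [0.8, 0.4, -0.6]
finger_gap: 47.3
```

Request:
drive_tool(
  deltas=[
    [180,0,0,0,0,0,0],
    [180,0,0,0,0,0,0],
    [100,0,0,0,0,0,0],
    [80,0,0,0,0,0,0],
    [60,0,0,0,0,0,0],
    [30,0,0,0,0,0,0],
    [0,0,0,0,0,0,0],
    [0,0,0,0,0,0,0],
    [0,0,0,0,0,0,0],
    [0,0,0,0,0,0,0],
  ],
)

```text
time: 7.02
tool_pos: [610.8, 64.2, 17.3]
tcp_rot: [-117.0, 90.0, -174.3]
ft_force: [-0.0, -0.4, -0.1]
finger_gap: 85.6
```

```bash
python3 go.py 609 67 110 33
```

```text
t 7.02 pos [610.8  64.2  17.3] yaw 32.7 gap 85.6 F [-0.  -0.4 -0.1] j6 -31.5
delta m [-0.0927 -0.0001 -0.0033] rot [-0.0049 -0.      0.    ]
```

Request:
drive_tool(
  deltas=[
    [0,-0.008,0,0,0,0,0],
    [0,-0.028,0,0,0,0,0],
    [0,-0.05,0,0,0,0,0],
    [0,-0.072,0,0,0,0,0],
    [0,-0.088,-0.006,-0.005,0.05,0,0],
    [0,-0.095,-0.02,-0.018,0.15,0,0],
    [0,-0.095,-0.042,-0.037,0.26,0,0],
    [0,-0.095,-0.066,-0.059,0.37,0,0],
    [0,-0.095,-0.09,-0.08,0.48,0,0],
    [0,-0.095,-0.108,-0.097,0.59,0,0],
  ],
)

```text
time: 7.85
tool_pos: [465.5, 87.7, 112.5]
tcp_rot: [-94.8, 90.0, 173.8]
ft_force: [-0.2, -0.4, 0.4]
finger_gap: 85.2
```

```bash
python3 go.py 439.5 91 110 -32
```

```text
t 7.85 pos [465.5  87.7 112.5] yaw -1.4 gap 85.2 F [-0.2 -0.4  0.4] j6 5.9
delta m [ 0.0025 -0.026  -0.0027] rot [5.34e-01 1.00e-04 5.00e-04]
```

Request:
drive_tool(
  deltas=[
    [0,0,-0.012,-0.001,0.09,0,0],
    [0,0,-0.02,-0.002,0.18,0,0],
    [0,0,-0.025,-0.003,0.28,0,0],
    [0,0,-0.026,-0.003,0.38,0,0],
    [0,0,-0.026,-0.003,0.46,0,0],
    [0,0,-0.026,-0.003,0.51,0,0],
    [0,0,-0.026,-0.003,0.534,0,0],
    [0,0,-0.026,-0.003,0.534,0,0],
    [0,0,-0.026,-0.003,0.534,0,0],
    [0,0,-0.026,-0.003,0.534,0,0],
  ],
)

```text
time: 8.68
tool_pos: [441.7, 91.0, 112.5]
tcp_rot: [132.7, 90.0, 11.1]
ft_force: [0.4, -0.0, 0.4]
finger_gap: 85.6
```

```bash
python3 - <<'E'
from h import *
from bench import snapshot
for n in ["wrist","scene"]:
    s=snapshot(n); cv2.imwrite(f"pics/{n}4.png",s["frame"]); pickle.dump(s,open(f"{n}4.pkl","wb"))
E
python3 go.py 439.5 91 14 -32
```

```text
t 8.78 pos [441.6  91.  112.3] yaw -31.6 gap 85.5 F [-0.4 -0.5  0.2] j6 36.8
delta m [ 0.0983 -0.0018  0.0011] rot [0.0063 0.     0.0001]
```

View pics/wrist4.png

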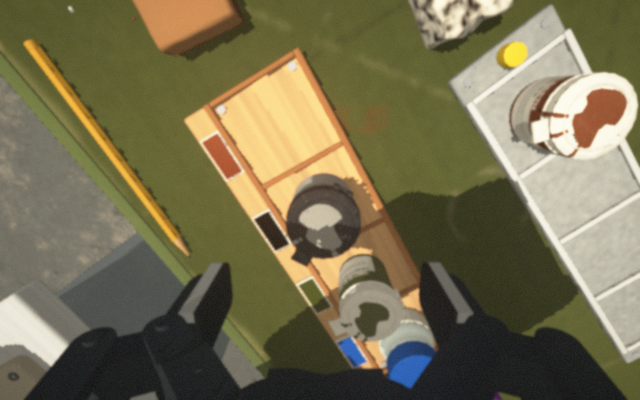

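View pics/scene4.png

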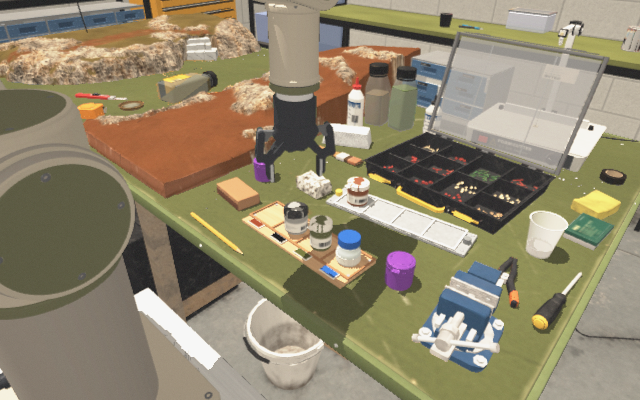

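```bash
python3 - <<'E'
from h import *
np.set_printoptions(precision=1,suppress=True)
w=pickle.load(open("wrist4.pkl","rb"));s=pickle.load(open("scene4.pkl","rb"))
print("rust lid",ray(w,(597,115),63)," black lid",ray(w,(325,220),61))
print("chip black",ray(w,(271,231),11), "yel",ray(w,(513,53),20))
print("scene tcp proj",proj(s,[[441.6,91,112.3]]))
f=s["frame"][165:225,325:405];cv2.imwrite("pics/s4.png",cv2.resize(f,None,fx=8,fy=8,interpolation=cv2.INTER_CUBIC))
P=lambda x,y,r,z:[[x+r*np.cos(a),y+r*np.sin(a),z] for a in np.linspace(0,6.28,60)]
for (x,y) in [(609,66.5),(605,70)]:
    p=proj(s,P(x,y,25,8));print(((p.min(0)-[325,165])*8),((p.max(0)-[325,165])*8))
E
```

```text
rust lid [609.5  66.4  63. ]  black lid [442.9  92.1  61. ]
chip black [389.8  89.6  11. ] yel [602.1 114.   20. ]
scene tcp proj [[295.  182.9]]
[156.6 238.1] [332.2 330.7]
[138.2 238.9] [313.8 331.6]
```

View pics/s4.png

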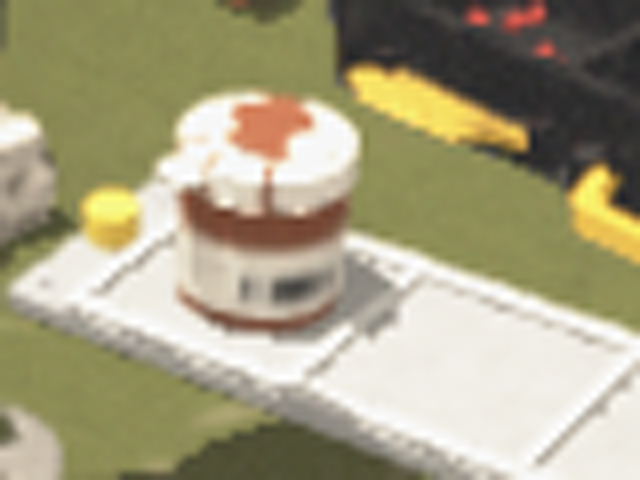

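Rust stands in its place at about (609,66). Black is at about (441,91), right under the TCP.

Request:
drive_tool(
  deltas=[
    [0,0.005,0,0,0,0,0],
    [0,0.018,0,0,0,0,0],
    [0,0.032,0,0,0,0,0],
    [0,0.046,0,0,0,0,0],
    [0,0.06,0,0,0,0,0],
    [0,0.073,0,0,0,0,0],
    [0,0.084,0,0,0,0,0],
    [0,0.092,0,0,0,0,0],
    [0,0.096,0,0,0,0,0],
    [0,0.097,0,0,0,0,0],
  ],
)

```text
time: 9.62
tool_pos: [441.0, 90.9, 14.4]
tcp_rot: [-53.7, 89.9, -175.3]
ft_force: [-0.6, 0.4, 0.1]
finger_gap: 85.5
```

Request:
drive_tool(
  deltas=[
    [60,0,0,0,0,0,0],
    [80,0,0,0,0,0,0],
    [100,0,0,0,0,0,0],
    [120,0,0,0,0,0,0],
    [150,0,0,0,0,0,0],
    [180,0,0,0,0,0,0],
    [180,0,0,0,0,0,0],
    [180,0,0,0,0,0,0],
    [180,0,0,0,0,0,0],
    [180,0,0,0,0,0,0],
  ],
)

```text
time: 10.45
tool_pos: [442.2, 91.1, 16.1]
tcp_rot: [133.2, 89.9, 11.5]
ft_force: [-2.2, 0.5, 5.8]
finger_gap: 47.7
```

```bash
python3 go.py 617 -3 82 -32
```

```text
t 10.45 pos [442.2  91.1  16.1] yaw -31.7 gap 47.7 F [-2.2  0.5  5.8] j6 36.8
delta m [-0.0657  0.1982 -0.0117] rot [ 0.0055 -0.0008 -0.0008]
```

Request:
drive_tool(
  deltas=[
    [180,-0.005,0,0,0,0,0],
    [180,-0.014,0,0,0,0,0],
    [180,-0.025,0,0,0,0,0],
    [180,-0.037,0,0,0,0,0],
    [180,-0.049,0,0,0,0,0],
    [180,-0.06,0.004,0,0,0,0],
    [180,-0.067,0.016,-0.001,0,0,0],
    [180,-0.067,0.036,-0.002,0,0,0],
    [180,-0.067,0.06,-0.004,0,0,0],
    [180,-0.067,0.086,-0.005,0,0,0],
  ],
)

```text
time: 11.28
tool_pos: [518.8, 49.7, 83.7]
tcp_rot: [124.5, 89.9, 2.8]
ft_force: [0.1, -0.1, -0.1]
finger_gap: 47.6
```

Request:
drive_tool(
  deltas=[
    [180,0,0.026,-0.002,0,0,0],
    [180,0,0.05,-0.003,0,0,0],
    [180,0,0.072,-0.004,0,0,0],
    [180,0,0.09,-0.006,0,0,0],
    [180,0,0.103,-0.007,0,0,0],
    [180,0,0.11,-0.007,0,0,0],
    [180,0,0.112,-0.007,0,0,0],
    [180,0,0.112,-0.007,0,0,0],
    [180,0,0.112,-0.007,0,0,0],
    [180,0,0.112,-0.007,0,0,0],
  ],
)

```text
time: 12.12
tool_pos: [615.8, -2.3, 82.3]
tcp_rot: [-73.7, 90.0, 164.7]
ft_force: [0.1, 0.6, -0.6]
finger_gap: 47.5
```

```bash
python3 - <<'E'
from h import *
from bench import snapshot
for n in ["wrist"]:
    s=snapshot(n); cv2.imwrite(f"pics/{n}5.png",s["frame"]); pickle.dump(s,open(f"{n}5.pkl","wb"))
E
python3 go.py 617 -3 16.5 -32
```

```text
t 12.17 pos [615.8  -2.3  82.3] yaw -31.7 gap 47.2 F [-0.4 -0.3 -0.9] j6 26.7
delta m [ 0.0658  0.0014 -0.    ] rot [0.006  0.0001 0.0004]
```

View pics/wrist5.png

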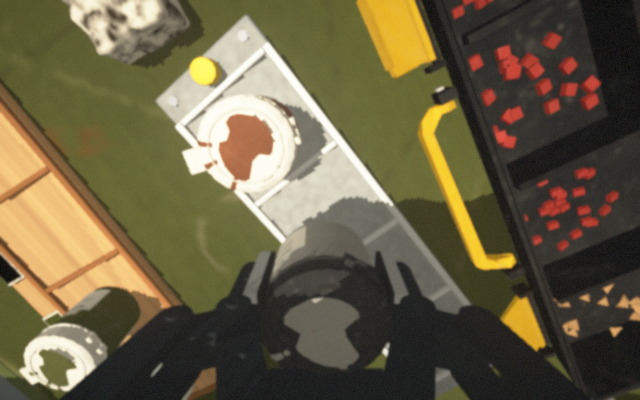

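The black pot is held with its lid at about (325,322), almost on the tool axis. Rust sits well inside its cell, lid at (248,145). Lowering black now.

Request:
drive_tool(
  deltas=[
    [180,0.002,0.001,0,0,0,0],
    [180,0.009,0.001,0,0,0,0],
    [180,0.018,0.001,0,0,0,0],
    [180,0.027,0.001,0,0,0,0],
    [180,0.036,0.001,0,0,0,0],
    [180,0.045,0.001,0,0,0,0],
    [180,0.053,0.001,0,0,0,0],
    [180,0.06,0.001,0,0,0,0],
    [180,0.064,0.001,0,0,0,0],
    [180,0.066,0.001,0,0,0,0],
  ],
)

```text
time: 13.0
tool_pos: [616.7, -3.2, 16.1]
tcp_rot: [-67.6, 89.9, 170.7]
ft_force: [-10.8, -0.2, 16.3]
finger_gap: 47.4
```

Request:
drive_tool(
  deltas=[
    [180,0,0,0,0,0,0],
    [180,0,0,0,0,0,0],
    [100,0,0,0,0,0,0],
    [80,0,0,0,0,0,0],
    [60,0,0,0,0,0,0],
    [30,0,0,0,0,0,0],
    [0,0,0,0,0,0,0],
    [0,0,0,0,0,0,0],
    [0,0,0,0,0,0,0],
    [0,0,0,0,0,0,0],
  ],
)

```text
time: 13.83
tool_pos: [617.3, -3.3, 16.3]
tcp_rot: [91.7, 90.0, -30.0]
ft_force: [-0.4, 0.6, -0.4]
finger_gap: 85.8
```

```bash
python3 - <<'E'
from h import *
np.set_printoptions(precision=1,suppress=True)
s=pickle.load(open("wrist4.pkl","rb"))
print("olive",ray(s,(372,313),67),"blue",ray(s,(412,363),63))
E
python3 go.py 435 17 115 33
```

```text
olive [435.6  18.6  67. ] blue [438.4 -38.9  63. ]
t 13.83 pos [617.3  -3.3  16.3] yaw -31.7 gap 85.8 F [-0.4  0.6 -0.4] j6 26.6
delta m [-0.0987 -0.1658  0.0785] rot [-1.1289  0.     -0.    ]
```

Request:
drive_tool(
  deltas=[
    [0,-0.008,0,0,0,0,0],
    [0,-0.028,0,0,0,0,0],
    [0,-0.05,0,0,0,0,0],
    [0,-0.072,0,0,0,0,0],
    [0,-0.09,-0.006,0.003,-0.05,0,0],
    [0,-0.098,-0.022,0.01,-0.15,0,0],
    [0,-0.098,-0.046,0.022,-0.26,0,0],
    [0,-0.098,-0.076,0.036,-0.37,0,0],
    [0,-0.098,-0.106,0.05,-0.48,0,0],
    [0,-0.098,-0.132,0.063,-0.59,0,0],
  ],
)

```text
time: 14.67
tool_pos: [470.2, 12.7, 114.6]
tcp_rot: [140.5, 90.0, 52.9]
ft_force: [0.5, 1.3, 1.4]
finger_gap: 85.7
```

```bash
python3 go.py 435 17.5 115 33
```

```text
t 14.67 pos [470.2  12.7 114.6] yaw 2.4 gap 85.7 F [0.5 1.3 1.4] j6 -7.1
delta m [-0.0004 -0.0349 -0.0063] rot [-5.334e-01 -1.000e-04 -1.000e-04]
```

Request:
drive_tool(
  deltas=[
    [0,0,-0.016,-0.003,-0.09,0,0],
    [0,0,-0.027,-0.005,-0.18,0,0],
    [0,0,-0.033,-0.006,-0.28,0,0],
    [0,0,-0.035,-0.006,-0.38,0,0],
    [0,0,-0.035,-0.006,-0.46,0,0],
    [0,0,-0.035,-0.006,-0.51,0,0],
    [0,0,-0.035,-0.006,-0.534,0,0],
    [0,0,-0.035,-0.006,-0.534,0,0],
    [0,0,-0.035,-0.006,-0.534,0,0],
    [0,0,-0.035,-0.006,-0.534,0,0],
  ],
)

```text
time: 15.5
tool_pos: [436.7, 17.1, 114.5]
tcp_rot: [56.6, 90.0, -0.8]
ft_force: [-0.3, -0.0, 0.1]
finger_gap: 85.8
```

```bash
python3 - <<'E'
from h import *
from bench import snapshot
for n in ["wrist","scene"]:
    s=snapshot(n); cv2.imwrite(f"pics/{n}6.png",s["frame"]); pickle.dump(s,open(f"{n}6.pkl","wb"))
E
python3 go.py 435 17.5 16 33
```

```text
t 15.6 pos [436.7  17.1 114.3] yaw 32.7 gap 85.5 F [0.7 1.2 0.2] j6 -37.2
delta m [ 0.0983 -0.0012 -0.0012] rot [-0.0058  0.     -0.    ]
```

View pics/wrist6.png

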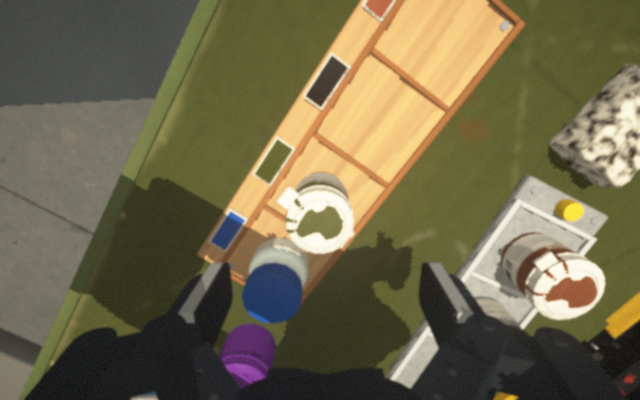

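View pics/scene6.png

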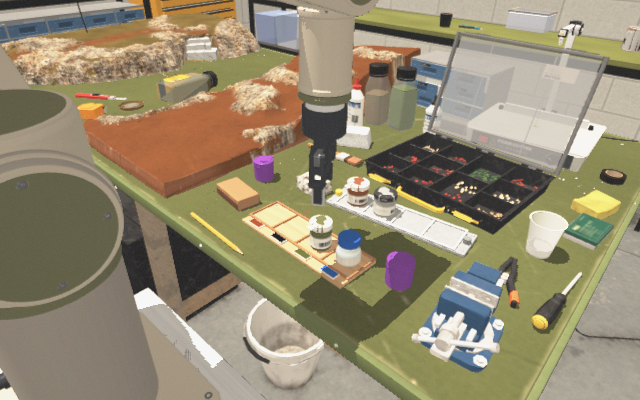

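Rust and black both stand upright in the bench rack. The olive lid is at (321,216), and the left finger clears blue.

```bash
python3 - <<'E'
from h import *
np.set_printoptions(precision=1,suppress=True)
s=pickle.load(open("wrist6.pkl","rb"))
print("olive",ray(s,(321,217),67),ray(s,(321,217),65),"blue",ray(s,(274,292),63),"rust",ray(s,(570,287),63))
E
```

```text
olive [431.3  19.8  67. ] [431.7  19.1  65. ] blue [434.7 -46.2  63. ] rust [604.4  67.2  63. ]
```

Request:
drive_tool(
  deltas=[
    [0,0.005,0,0,0,0,0],
    [0,0.018,-0.001,-0.001,0,0,0],
    [0,0.032,-0.001,-0.002,0,0,0],
    [0,0.046,-0.001,-0.002,0,0,0],
    [0,0.06,-0.001,-0.002,0,0,0],
    [0,0.073,-0.001,-0.002,0,0,0],
    [0,0.084,-0.001,-0.002,0,0,0],
    [0,0.092,-0.001,-0.002,0,0,0],
    [0,0.096,-0.001,-0.002,0,0,0],
    [0,0.098,-0.001,-0.002,0,0,0],
  ],
)

```text
time: 16.43
tool_pos: [434.3, 18.3, 15.6]
tcp_rot: [-126.7, 89.9, 176.1]
ft_force: [-0.7, -0.9, -1.2]
finger_gap: 85.7
```

Request:
drive_tool(
  deltas=[
    [60,0,0,0,0,0,0],
    [80,0,0,0,0,0,0],
    [100,0,0,0,0,0,0],
    [120,0,0,0,0,0,0],
    [150,0,0,0,0,0,0],
    [190,0,0,0,0,0,0],
    [190,0,0,0,0,0,0],
    [190,0,0,0,0,0,0],
    [190,0,0,0,0,0,0],
    [190,0,0,0,0,0,0],
  ],
)

```text
time: 17.27
tool_pos: [435.1, 18.1, 16.9]
tcp_rot: [28.8, 90.0, -28.5]
ft_force: [-2.6, -1.7, 5.4]
finger_gap: 41.1
```

```bash
python3 go.py 625 -72.5 84 33
```

```text
t 17.27 pos [435.1  18.1  16.9] yaw 32.7 gap 41.1 F [-2.6 -1.7  5.4] j6 -37.1
delta m [-0.067   0.1109  0.1789] rot [-0.005   0.0006 -0.0003]
```

Request:
drive_tool(
  deltas=[
    [190,-0.005,0,0,0,0,0],
    [190,-0.014,0,0,0,0,0],
    [190,-0.025,0,0,0,0,0],
    [190,-0.037,0,0,0,0,0],
    [190,-0.049,0,0,0,0,0],
    [190,-0.06,0.002,0.003,0,0,0],
    [190,-0.068,0.008,0.013,0,0,0],
    [190,-0.07,0.019,0.03,0,0,0],
    [190,-0.07,0.032,0.052,0,0,0],
    [190,-0.07,0.046,0.075,0,0,0],
  ],
)

```text
time: 18.1
tool_pos: [515.5, -20.4, 87.8]
tcp_rot: [51.8, 89.9, -5.4]
ft_force: [-0.3, 1.2, -1.3]
finger_gap: 40.9
```

Request:
drive_tool(
  deltas=[
    [190,0,0.014,0.023,0,0,0],
    [190,0,0.028,0.045,0,0,0],
    [190,0,0.041,0.066,0,0,0],
    [190,0,0.052,0.084,0,0,0],
    [190,0,0.06,0.096,0,0,0],
    [190,0,0.064,0.102,0,0,0],
    [190,0,0.065,0.104,0,0,0],
    [190,0,0.065,0.104,0,0,0],
    [190,0,0.065,0.104,0,0,0],
    [190,0,0.065,0.104,0,0,0],
  ],
)

```text
time: 18.93
tool_pos: [624.1, -71.9, 86.3]
tcp_rot: [-141.0, 90.0, 161.8]
ft_force: [-0.3, -0.5, -1.0]
finger_gap: 40.7
```

```bash
python3 - <<'E'
from h import *
from bench import snapshot
np.set_printoptions(precision=1,suppress=True)
for n in ["wrist"]:
    s=snapshot(n); cv2.imwrite(f"pics/{n}7.png",s["frame"]); pickle.dump(s,open(f"{n}7.pkl","wb"))
from bench import sense
p=sense()["tool_pos"]; print(proj(s,[[p[0],p[1],135]]))
E
python3 go.py 625 -72.5 17 33
```

```text
[[326.8 331.8]]
t 18.98 pos [624.2 -71.9  86.3] yaw 32.7 gap 40.7 F [ 0.3 -0.  -1.2] j6 -44.0
delta m [0.0693 0.0004 0.001 ] rot [-0.0045 -0.0004  0.0003]
```

View pics/wrist7.png

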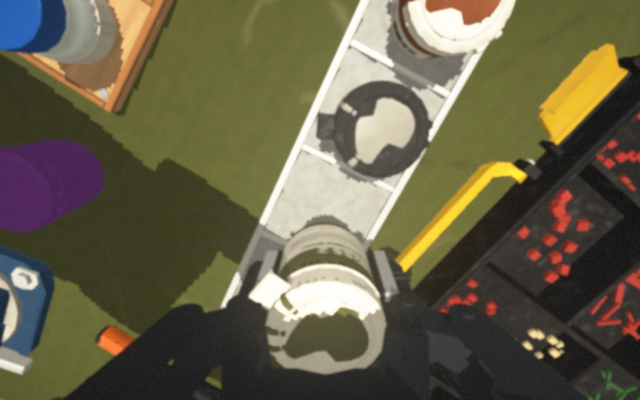

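The olive pot is held with its lid at about (325,325), close to the prediction of (327,332). Black is centred in its cell. Lowering olive now.

Request:
drive_tool(
  deltas=[
    [190,0.002,0,0.001,0,0,0],
    [190,0.009,0,0.001,0,0,0],
    [190,0.019,0,0.001,0,0,0],
    [190,0.029,0,0.001,0,0,0],
    [190,0.039,0,0.001,0,0,0],
    [190,0.049,0,0.001,0,0,0],
    [190,0.057,0,0.001,0,0,0],
    [190,0.063,0,0.001,0,0,0],
    [190,0.067,0,0.001,0,0,0],
    [190,0.069,0,0.001,0,0,0],
  ],
)

```text
time: 19.82
tool_pos: [625.0, -73.3, 16.9]
tcp_rot: [-121.7, 89.9, -179.0]
ft_force: [-7.7, 0.7, 11.3]
finger_gap: 40.4
```

Request:
drive_tool(
  deltas=[
    [190,0,0,0,0,0,0],
    [190,0,0,0,0,0,0],
    [110,0,0,0,0,0,0],
    [90,0,0,0,0,0,0],
    [60,0,0,0,0,0,0],
    [30,0,0,0,0,0,0],
    [0,0,0,0,0,0,0],
    [0,0,0,0,0,0,0],
    [0,0,0,0,0,0,0],
    [0,0,0,0,0,0,0],
  ],
)

```text
time: 20.65
tool_pos: [625.4, -73.2, 17.3]
tcp_rot: [64.4, 90.0, 7.1]
ft_force: [-0.2, -0.1, -0.5]
finger_gap: 85.8
```

```bash
python3 go.py 436 -50 112 0
```

```text
t 20.65 pos [625.4 -73.2  17.3] yaw 32.7 gap 85.8 F [-0.2 -0.1 -0.5] j6 -44.1
delta m [-0.0947 -0.1468 -0.1219] rot [ 0.571  0.    -0.   ]
```

Request:
drive_tool(
  deltas=[
    [0,-0.008,0,0,0,0,0],
    [0,-0.028,0,0,0,0,0],
    [0,-0.05,0,0,0,0,0],
    [0,-0.072,0,0,0,0,0],
    [0,-0.088,-0.006,-0.005,0.04,0,0],
    [0,-0.095,-0.02,-0.017,0.1,0,0],
    [0,-0.095,-0.042,-0.035,0.18,0,0],
    [0,-0.095,-0.067,-0.056,0.27,0,0],
    [0,-0.095,-0.093,-0.077,0.36,0,0],
    [0,-0.095,-0.117,-0.097,0.44,0,0],
  ],
)

```text
time: 21.48
tool_pos: [473.1, -54.6, 112.7]
tcp_rot: [61.6, 90.0, -21.2]
ft_force: [-0.3, 0.7, 0.7]
finger_gap: 85.2
```

```bash
python3 go.py 436 -50 112 0
```

```text
t 21.48 pos [473.1 -54.6 112.7] yaw 7.2 gap 85.2 F [-0.3  0.7  0.7] j6 -20.0
delta m [ 0.0006 -0.0362 -0.0093] rot [ 0.1265  0.0002 -0.0003]
```

Request:
drive_tool(
  deltas=[
    [0,0,-0.016,-0.004,0.06,0,0],
    [0,0,-0.027,-0.007,0.1,0,0],
    [0,0,-0.034,-0.009,0.125,0,0],
    [0,0,-0.036,-0.009,0.127,0,0],
    [0,0,-0.036,-0.009,0.127,0,0],
    [0,0,-0.036,-0.009,0.127,0,0],
    [0,0,-0.036,-0.009,0.127,0,0],
    [0,0,-0.036,-0.009,0.127,0,0],
    [0,0,-0.036,-0.009,0.127,0,0],
    [0,0,-0.036,-0.009,0.127,0,0],
  ],
)

```text
time: 22.32
tool_pos: [437.8, -50.6, 112.1]
tcp_rot: [-106.5, 90.0, 163.7]
ft_force: [0.1, -0.2, 0.6]
finger_gap: 85.1
```

```bash
python3 - <<'E'
from h import *
from bench import snapshot
for n in ["wrist","scene"]:
    s=snapshot(n); cv2.imwrite(f"pics/{n}8.png",s["frame"]); pickle.dump(s,open(f"{n}8.pkl","wb"))
E
python3 go.py 436 -50 15 0
```

```text
t 22.42 pos [437.7 -50.6 112.2] yaw 0.2 gap 85.5 F [-0.3 -0.4 -0.2] j6 -13.5
delta m [ 0.0972 -0.0017 -0.0006] rot [ 0.0042 -0.0001  0.0003]
```

View pics/wrist8.png

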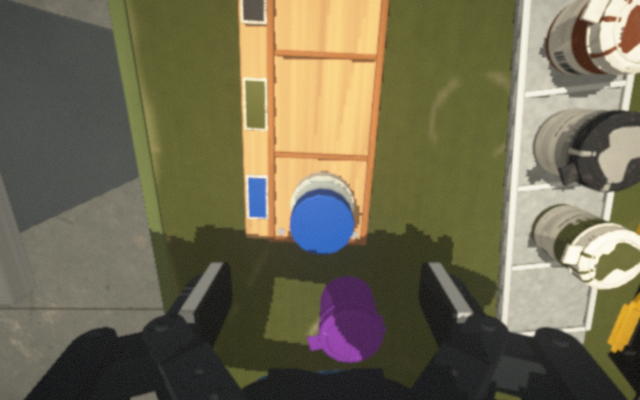

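View pics/scene8.png

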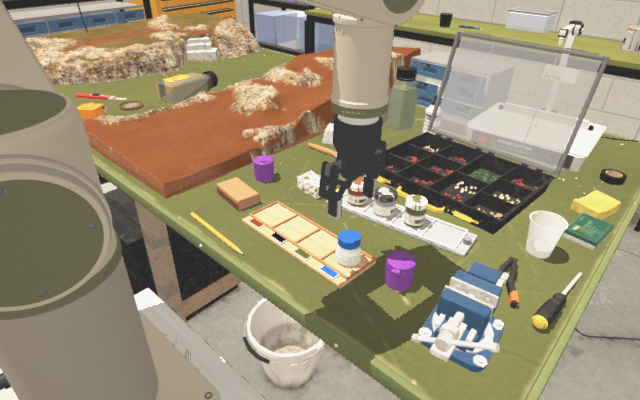

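Blue's lid is at (323,222), roughly under the TCP, and three pots are standing in the bench rack.

Request:
drive_tool(
  deltas=[
    [0,0.005,0,0,0,0,0],
    [0,0.018,-0.001,-0.001,0,0,0],
    [0,0.032,-0.001,-0.001,0,0,0],
    [0,0.046,-0.001,-0.001,0,0,0],
    [0,0.06,-0.001,-0.001,0,0,0],
    [0,0.073,-0.001,-0.001,0,0,0],
    [0,0.084,-0.001,-0.001,0,0,0],
    [0,0.092,-0.001,-0.001,0,0,0],
    [0,0.096,-0.001,-0.001,0,0,0],
    [0,0.097,-0.001,-0.001,0,0,0],
  ],
)

```text
time: 23.25
tool_pos: [436.1, -49.5, 14.5]
tcp_rot: [-104.3, 89.9, 165.9]
ft_force: [0.9, 0.5, -0.2]
finger_gap: 85.3
```

Request:
drive_tool(
  deltas=[
    [60,0,0,0,0,0,0],
    [80,0,0,0,0,0,0],
    [100,0,0,0,0,0,0],
    [120,0,0,0,0,0,0],
    [150,0,0,0,0,0,0],
    [190,0,0,0,0,0,0],
    [190,0,0,0,0,0,0],
    [190,0,0,0,0,0,0],
    [190,0,0,0,0,0,0],
    [190,0,0,0,0,0,0],
  ],
)

```text
time: 24.08
tool_pos: [437.3, -49.8, 16.3]
tcp_rot: [75.4, 89.9, -14.4]
ft_force: [-2.8, -0.1, 6.8]
finger_gap: 44.2
```

```bash
python3 go.py 633 -142 84 0
```

```text
t 24.08 pos [437.3 -49.8  16.3] yaw 0.2 gap 44.2 F [-2.8 -0.1  6.8] j6 -13.4
delta m [-0.0674  0.1954  0.093 ] rot [ 0.004   0.0003 -0.0011]
```

Request:
drive_tool(
  deltas=[
    [190,-0.005,0,0,0,0,0],
    [190,-0.014,0,0,0,0,0],
    [190,-0.025,0,0,0,0,0],
    [190,-0.037,0,0,0,0,0],
    [190,-0.049,0,0,0,0,0],
    [190,-0.06,0.004,0.002,0,0,0],
    [190,-0.067,0.014,0.007,0,0,0],
    [190,-0.069,0.031,0.015,0,0,0],
    [190,-0.069,0.053,0.025,0,0,0],
    [190,-0.069,0.077,0.037,0,0,0],
  ],
)

```text
time: 24.92
tool_pos: [515.3, -86.7, 85.8]
tcp_rot: [77.3, 89.9, -12.4]
ft_force: [0.1, 0.4, -0.2]
finger_gap: 44.3
```

Request:
drive_tool(
  deltas=[
    [190,0,0.024,0.012,0,0,0],
    [190,0,0.048,0.023,0,0,0],
    [190,0,0.071,0.034,0,0,0],
    [190,0,0.092,0.043,0,0,0],
    [190,0,0.107,0.05,0,0,0],
    [190,0,0.115,0.054,0,0,0],
    [190,0,0.118,0.056,0,0,0],
    [190,0,0.118,0.056,0,0,0],
    [190,0,0.118,0.056,0,0,0],
    [190,0,0.118,0.056,0,0,0],
  ],
)

```text
time: 25.75
tool_pos: [631.5, -141.5, 84.4]
tcp_rot: [-115.1, 90.0, 155.1]
ft_force: [0.4, 0.1, -2.1]
finger_gap: 44.4
```

```bash
python3 - <<'E'
from h import *
from bench import snapshot
np.set_printoptions(precision=1,suppress=True)
for n in ["wrist"]:
    s=snapshot(n); cv2.imwrite(f"pics/{n}9.png",s["frame"]); pickle.dump(s,open(f"{n}9.pkl","wb"))
from bench import sense
p=sense()["tool_pos"]; print(proj(s,[[p[0],p[1],130]]))
E
python3 go.py 633 -142 16.5 0
```

```text
[[325.3 325.4]]
t 25.8 pos [ 631.5 -141.5   84.4] yaw 0.2 gap 44.5 F [-0.4  0.5 -1.1] j6 -17.4
delta m [0.0679 0.0015 0.0005] rot [ 0.0042 -0.0002  0.0003]
```

View pics/wrist9.png

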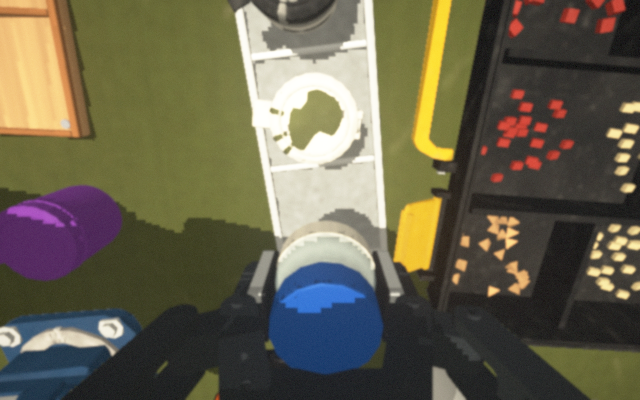

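Blue is held on the axis, with its lid at about (326,318), and olive is centred in its cell. Before opening at yaw 0 I'll check that the far finger clears the yellow latch.

```bash
python3 - <<'E'
from h import *
np.set_printoptions(precision=1,suppress=True)
s=pickle.load(open("wrist9.pkl","rb"));t=pickle.load(open("top0.pkl","rb"))
for z in (0,30,60): print(ray(s,(398,240),z),ray(t,(430,131),z))
E
```

```text
[ 687.3 -169.8    0. ] [ 684.9 -160.9    0. ]
[ 679.9 -155.4   30. ] [ 677.9 -153.2   30. ]
[ 672.5 -141.    60. ] [ 671.  -145.6   60. ]
```

The latch edge is at x≈680, and fully open fingers would reach about 690. I'll place blue about 2 mm towards the robot and open only part-way.

Request:
drive_tool(
  deltas=[
    [190,0.002,0,0,0,0,0],
    [190,0.009,-0.001,0,0,0,0],
    [190,0.019,-0.002,0,0,0,0],
    [190,0.029,-0.002,0,0,0,0],
    [190,0.039,-0.002,0,0,0,0],
    [190,0.048,-0.002,0,0,0,0],
    [190,0.056,-0.002,0,0,0,0],
    [190,0.062,-0.002,0,0,0,0],
    [190,0.066,-0.002,0,0,0,0],
    [190,0.068,-0.002,0,0,0,0],
  ],
)

```text
time: 26.63
tool_pos: [629.6, -141.7, 16.3]
tcp_rot: [-105.0, 89.9, 165.2]
ft_force: [-11.0, 3.8, 17.9]
finger_gap: 44.1
```

Request:
drive_tool(
  deltas=[
    [190,0,0,0,0,0,0],
    [190,0,0,0,0,0,0],
    [110,0,0,0,0,0,0],
    [100,0,0,0,0,0,0],
    [90,0,0,0,0,0,0],
    [85,0,0,0,0,0,0],
    [85,0,0,0,0,0,0],
    [85,0,0,0,0,0,0],
    [85,0,0,0,0,0,0],
    [85,0,0,0,0,0,0],
  ],
)

```text
time: 27.47
tool_pos: [630.1, -141.8, 16.3]
tcp_rot: [156.6, 90.0, 66.8]
ft_force: [0.1, 0.8, -0.3]
finger_gap: 57.3
```

```bash
python3 go.py 631 -142 140 0
```

```text
t 27.47 pos [ 630.1 -141.8   16.3] yaw 0.2 gap 57.3 F [ 0.1  0.8 -0.3] j6 -17.5
delta m [-0.1237  0.0009  0.0002] rot [ 0.004 -0.    -0.   ]
```

Released with no contact force. Next I go straight up, then back and to the right so the top camera can see.

Request:
drive_tool(
  deltas=[
    [85,-0.005,0,0,0,0,0],
    [85,-0.015,0,0,0,0,0],
    [85,-0.03,0,0,0,0,0],
    [85,-0.045,0,0,0,0,0],
    [85,-0.06,0,0,0,0,0],
    [85,-0.077,0,0,0,0,0],
    [85,-0.097,0,0,0,0,0],
    [85,-0.12,0,0,0,0,0],
    [85,-0.14,-0.01,0,0,0,0],
    [85,-0.15,-0.03,0.01,0,0,0],
  ],
)

```text
time: 28.3
tool_pos: [603.0, -151.2, 172.3]
tcp_rot: [77.6, 89.6, -12.0]
ft_force: [0.8, 0.4, 0.8]
finger_gap: 57.0
```

Request:
drive_tool(
  deltas=[
    [85,-0.01,-0.02,0.02,0,0,0],
    [85,-0.02,-0.04,0.05,0,0,0],
    [85,-0.03,-0.06,0.08,0,0,0],
    [85,-0.03,-0.08,0.11,0,0,0],
    [85,-0.03,-0.1,0.14,0,0,0],
    [85,-0.03,-0.12,0.17,0,0,0],
    [85,-0.03,-0.14,0.2,0,0,0],
    [85,-0.03,-0.16,0.23,0,0,0],
    [85,-0.03,-0.17,0.25,0,0,0],
    [85,-0.03,-0.17,0.25,0,0,0],
  ],
)

```text
time: 29.13
tool_pos: [428.8, -406.9, 198.8]
tcp_rot: [17.2, 89.8, -72.8]
ft_force: [1.6, -0.0, -0.6]
finger_gap: 56.9
```

```bash
python3 - <<'E'
from h import *
from bench import snapshot
for n in ["top","scene"]:
    s=snapshot(n); pickle.dump(s,open(f"{n}10.pkl","wb"))
    c=s["frame"][110:200,285:465] if n=="top" else s["frame"][160:260,320:480]
    k=4.4 if n=="top" else 5
    cv2.imwrite(f"pics/{n}10.png",cv2.resize(c,None,fx=k,fy=k,interpolation=cv2.INTER_CUBIC))
E
python3 go.py 400 -400 200 0
```

```text
t 29.23 pos [ 431.  -403.6  198.2] yaw 0.1 gap 56.7 F [-0.   0.3 -0. ] j6 -48.2
delta m [-0.0019 -0.0309 -0.0036] rot [ 0.0019  0.0014 -0.0017]
```

View pics/top10.png

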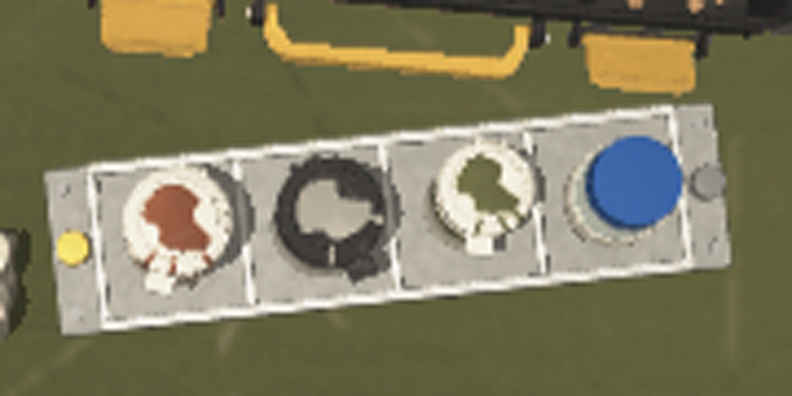

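View pics/scene10.png

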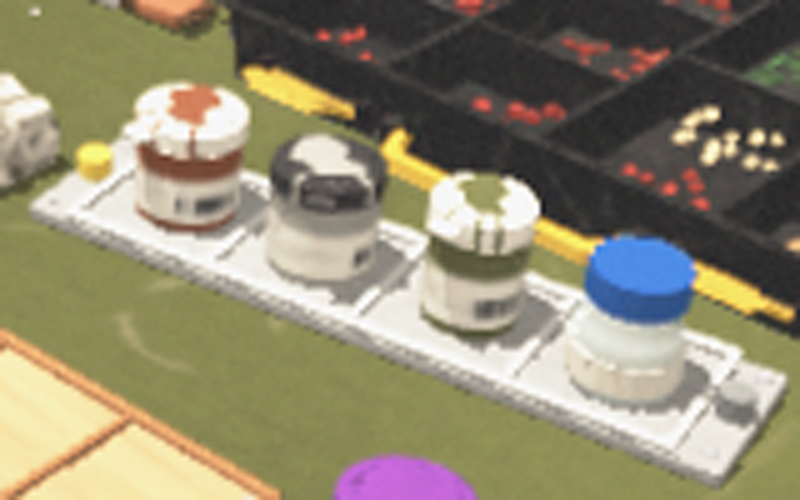

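All four stand upright, one per cell, in the order rust, black, olive, blue from the yellow peg. I'll measure each one in rack coordinates.

```bash
python3 - <<'E'
from h import *
np.set_printoptions(precision=1,suppress=True)
s=pickle.load(open("top10.pkl","rb"))
a=np.radians(6.5);C=np.array([621,-37.8])
for n,p,z,d in [("rust",(177,220),61,105),("black",(332,213),61,35),("olive",(485,189),67,-35),("blue",(634,183),63,-105)]:
    q=ray(s,(285+p[0]/4.4-.4,110+p[1]/4.4-.4),z)[:2]-C
    print(n,"across",round(q@[np.cos(a),np.sin(a)],1),"along err",round(q@[-np.sin(a),np.cos(a)]-d,1))
E
```

```text
rust across 0.9 along err -1.6
black across -3.0 along err -1.8
olive across -0.0 along err -1.1
blue across -3.4 along err 0.4
```

```bash
python3 -c "
from bench import hand_in
print(hand_in())"
```

```text
the job is handed in; nothing more can be done
None
```

All four paints are in the bench rack, in the order rust, black, olive, blue from the yellow peg. That matches their left-to-right order in the store rack. I handed the job in at about 29 s; the hand-in reports no verdict.

- **Final position check:** in the last top-camera picture, each centre was at most 1.8 mm off along the rack and 3.4 mm off across it. The limits are 13 mm and 15 mm.
- **Standing:** the top and scene views show all four upright on the rack floor, and the arm was clear of everything. I judged height and tilt by eye from the pictures and did not measure them.
- **Disagreements between views:** while I was working, the wrist, top and scene cameras differed by up to about 5 mm on some pots. When rust was held, the wrist view put it about 6 mm off the tool axis. I corrected for about half of that before lowering it, and the last top view put rust within 2 mm of its place.
- **Blue release:** I opened the fingers only part-way and placed blue about 2 mm towards the robot, because fully open fingers would have hit the yellow latch of the parts box.

The highest force I read at the end of any move was about 21 N at the wrist, when setting blue down.

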